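# Hang a slide carrier over from the drip rail into the notch of the drying rail

### The job

The slides have finished dripping. Take the slide carrier by its blue grip, lift it over the end stop of the drip rail and hang it on the drying rail, the next one to the right, past that rail's own stop. Slide it along the drying rail against the brass spring plunger at the far end until its hook drops fully home into the notch there, and let go of it. The slides are glass: be gentle, so never knock or press the carrier hard against either rail, keep it upright, and leave the other things on the bench where they are.

Things in the scene. Friction and masses are not known exactly. Their poses are not given: they have to be found in the camera images.
- carrier: Steel hanger with five glass slides, 0.15 to 0.30 kg. ORIGIN: middle of the underside of its hook's roof, which rests on the rail's top edge (so z = 160 mm on a rail). x across the rail, away from the robot; y along it; z up. Roof 18 (x) x 24 (y) x 8 mm, upward from the origin; two lips, inner faces at x = -6 and +6 mm, reach 13 mm down, flaring out below 8 mm.
- grip (a point): Centre of the carrier's blue grip, 47 mm straight above the carrier's origin: an upright block 30 (x) x 14 (y) x 36 (z) mm on a thin neck. The only place to hold the carrier.
- rack (a point): Centre of the carrier's slide rack, 46 (x) x 84 (y) x 34 (z) mm, 88 mm below the carrier's origin, hung under the rail by a strap that passes the rail in front (24 mm on the robot's side). The carrier can be lifted about 40 mm off a rail before the rack nears the rail's underside.
- drip_rail: Fixed stand with the rail on which the carrier hangs at the start. ORIGIN: on the bench, straight below the rail's middle; y along the rail (to the left), x away from the robot, z up. Rail: flat upright aluminium bar 8 mm thick, 24 mm tall, y = -70 to +70 mm, top edge at z = 160 mm. Posts behind it (x = 30 to 54 mm) hold it by arms at its lower half; steel pan 12 mm high below.
- drip_stop (a point): Middle of the top of the end stop at the drip rail's right (-y) end: an upturned end 5 mm long, as thick as the bar, 12 mm higher than the rail's top edge. There is a like one at the left end.
- drying_rail: Fixed stand with the next rail, right (-y) of the drip rail, nearly in line with it and equally high; same make, origin and axes as the drip rail. Its hollow aluminium bar, 8 mm thick, runs from y = +55 to -55 mm, top edge at z = 160 mm; a thinner steel tail telescopes out of its right end and carries the notch and the plunger.
- drying_stop (a point): Middle of the top of the stop at the drying rail's near (left, +y) end, 5 mm long, 12 mm higher than the rail's top edge. The hook must come down on the rail to the right of it.
- bar_middle (a point): Middle of the drying rail's bar, on its top edge: a good place to hang the carrier first.
- tail_mouth (a point): Right end of the bar's top edge. Out of it to -y comes the steel tail, 6 mm thick, top edge 1.5 mm lower than the bar's. Its notch, 32 mm long, 8 mm deep, square-edged, begins 30 to 80 mm from here: the tail is drawn out differently every time and NOT measured; feel (or look) for it. At the notch's far end is a yellow end block, 16 mm across, 6 mm higher than the tail.
- tail_axis (a point): A point on the tail's axis inside the bar, 20 mm left of the bar's right end, at plunger height. The brass plunger, 10 mm across, centred on the tail's top edge, reaches from the end block over the notch and leaves only 20 mm of it free, less than the 24 mm hook. It springs back up to 11 mm (2 N at first, 0.5 N more per mm), then is hard. Push it in 6 to 8 mm with the hook, then lower: the hook drops 8 mm into the notch and the plunger holds it.
- slide_carton: bystander: small white carton, 31 x 80 x 30 mm, behind the rails; leave it alone
- sample_cup_red: bystander: white sample cup with a red lid, 51 x 51 x 63 mm, behind the rails; leave it alone
- wash_bottle: bystander: white wash bottle with a red spout, 81 x 62 x 175 mm, behind the rails; leave it alone
- reagent_jar: bystander: dark jar with a black lid, 64 x 64 x 110 mm, behind the rails; leave it alone
- timer: bystander: white wind-up timer with a red dial, 60 x 60 x 39 mm, at the right of the bench; leave it alone

How it is judged (in metres and radians):
On the way, in this order (a step that is already met when the one before it is completed fails the run):
1. the carrier is lifted so that its hook is above the drip rail's stop (z of carrier in the frame of drip_rail above 0.173 m), for 0.1 s.
2. the carrier rests with its hook on the drying rail, at the rail's height and past its near stop (z of carrier in the frame of drying_rail between 0.1565 and 0.1625 m and x of carrier in the frame of drying_rail between -0.006 and 0.006 m and y of carrier in the frame of drying_rail between -0.14 and 0.042 m and contact force between carrier and drying_rail above 0.3 N), for 0.1 s.
At the end, for the whole second after the job is handed in: The carrier hangs on the drying rail with its hook down in the notch of the tail (its origin 7 to 12.5 mm below the level of the drying rail's top edge, within 7 mm of the rail's middle plane), plumb within 0.12 rad, released and at rest (under 20 mm/s) (z of carrier in the frame of drying_rail between 0.1475 and 0.153 m and x of carrier in the frame of drying_rail between -0.007 and 0.007 m and y of carrier in the frame of drying_rail between -0.165 and -0.085 m and angle between carrier's own z axis and vertical below 0.12 rad and linear speed of carrier below 0.02 m/s and contact force between carrier and the fingers below 0.1 N); the robot touches nothing.
It fails at once if the carrier is knocked or pressed against the drip rail with more than 25 N (contact force between carrier and drip_rail above 25 N).
It fails at once if the carrier is knocked or pressed against the drying rail (bar, tail or plunger) with more than 25 N (contact force between carrier and drying_rail above 25 N).
It fails at once if the carrier is tipped by more than 0.4 rad (angle between carrier's own z axis and vertical above 0.4 rad).
It fails at once if the carrier is dropped or lowered to the pan (height (world z) of carrier below 0.13 m).
It fails at once if a bystander is moved by more than 15 mm (distance of any of slide_carton, sample_cup_red, wash_bottle, reagent_jar, timer from where it was at the start of the episode above 0.015 m).
It also fails if it takes over 58 s, if anything falls off the work surface, if the arm or the gripper's body presses on something with over 40 N, if the wrist force passes 120 N, or if a joint passes its speed limit or range.

### The arm

A 7-joint arm with a two-finger parallel gripper is mounted at the origin on a cart in front of the work surface, level with it; the furniture and walls round the work are solid. World frame = base frame: x ahead of the robot, y to its left, z up, the work surface at z = 0. Lengths are in m, angles in degrees, forces in N, time in s.
With the tool pointing down it reaches from about 0.4 to 0.875 m from the base axis. Payload 6.5 kg.
Tool frame: the origin (TCP) lies at the very end of the fingers, on their centre line; the grasp point (between the pads) lies 19 mm behind it (robot.grasp_offset is the distance from the TCP to the grasp point, in m); z points along the fingers, y is the line along which they close (so a half turn about z gives the same grasp; the last joint's range is limited). The gripper opens to 85 mm and grips with 20 to 120 N. Pads are 22 mm wide; open, the fingers measure 114 mm over their backs; the gripper's body (76 mm by 85 mm) begins 54 mm behind the grasp point. The pads swing forward as they close: fully open they stand 13 mm farther back than shut.
Start: joints at [-69.626, 30.733, -0.252, 88.115, 0.149, 61.152, -4.079], TCP at [0.266, 0.593, 0.231] pointing down, gripper open.
Joint ranges: [-154.64, 154.64], [-21.42, 123.67], [-72.66, 72.17], [13.99, 137.28], [-74.86, 254.86], [10.95, 109.41], [-158.01, 158.01]. Speed limits (degrees/s): [136.94, 136.94, 180, 180, 180, 180, 180].

### API

Orientations are given as a 3x3 rotation matrix whose columns are the frame's x, y, z axes.
In Python, from station import robot, kin, read_camera, order gives the robot as it stands. The module is installed in compiled form; this text tells all that it offers. Calls block until the motion is done:
- robot.move_pose(position, orientation): joint-space move of the TCP to a pose.
- robot.servo_line(position, speed=0.15, ori=None, threshold=None): straight line of the TCP; ori=None keeps the orientation; speed is the mean speed in m/s. With threshold (N) it stops when the force on the tool has changed by that much, and returns True; else False.
- robot.move_j(angles): joint-space move.
- robot.open_jaws() and robot.close_gripper(grasp_force=None): open the fingers fully, or close them until they stop; grasp_force is the grip in N (None keeps the last).
- robot.dwell(seconds).
- kin.solve_ik(position, orientation): joint angles nearest the present ones, or None.
- robot.read_state(): the state.
- read_camera(name): name is "side" or "top"; returns a dict with "color" (480x640x3 uint8, red, green, blue), "depth" (480x640 float32, m along the optical axis (not along the pixel's ray), 0 where there is no reading), "fx", "fy", "cx", "cy" (pixels), "R" (3x3) and "t" (3): a world point X has camera coordinates R X + t. Camera axes: x right, y down, z forward; pixel columns grow to the right and rows downward; lengths in m; the calibration is good to about 2 mm. A picture is of the moment at which its call begins.
A pose or a line that the arm cannot do raises robot.MotionError and nothing moves.
- order.sign_off(): hands the job in; it is judged then, once.
The state is a dict: "time_s": time; "qpos": joint angles; "joint_velocities": joint speeds; "effort": joint torques, N m; "eef_pos": TCP position; "ee_rot": TCP orientation; "force": force on the tool from outside, world axes, zero at the start; "torque": the same for the moment, N m; "grip_width": finger opening in m; "gripper_force": force on a finger pad.
Only numpy, scipy, OpenCV 4.12 (cv2) and the standard library are available. Lean on these libraries where they do the work, as an engineer would, in place of code of your own. Each camera call takes 0.05 s, during which the arm holds its last target. There are 200 camera calls.

## Working session

There is one attempt and no reset: what is moved stays moved. The work goes in short steps, each a Python script; the robot and the scene stay as the last script left them, time stands still between calls to the robot, and variables do not carry over. Pictures are saved under pics/ and viewed, at most 10 in all, crops included, and the job is handed in when it is done.

```bash
mkdir -p pics
python3 - <<'E'
from station import robot, read_camera
import cv2,numpy as np
for n in("side","top"):
    c=read_camera(n); cv2.imwrite(f"pics/{n}0.png",c["color"][:,:,::-1]); np.savez(f"{n}0.npz",**c)
    print(n,c["fx"],c["fy"],c["cx"],c["cy"],np.round(c["R"],3).tolist(),np.round(c["t"],3), "pos",np.round(-c["R"].T@c["t"],3))
s=robot.read_state(); print(s["time_s"],s["eef_pos"],np.round(s["ee_rot"],3).tolist(),s["grip_width"],s["force"])
E
```

```text
side 492.62531256489643 492.62531256489643 317.87009649727884 236.8547283839748 [[0.958, -0.287, -0.004], [-0.109, -0.35, -0.931], [0.266, 0.892, -0.366]] [-0.565  0.169  1.051] pos [ 0.28 -1.04  0.54]
top 489.1999365596342 489.1999365596342 317.9797056087528 229.8562461735347 [[0.006, -1.0, -0.025], [-0.989, -0.002, -0.151], [0.151, 0.025, -0.988]] [-0.089  0.558  1.056] pos [ 0.393 -0.114  1.126]
0.1 [0.26589441 0.59251231 0.23049831] [[-0.912, 0.409, -0.001], [0.409, 0.912, -0.001], [-0.0, -0.002, -1.0]] 0.08571587221580723 [ 0.56034297 -0.21093019 -0.0726339 ]
```

View pics/side0.png

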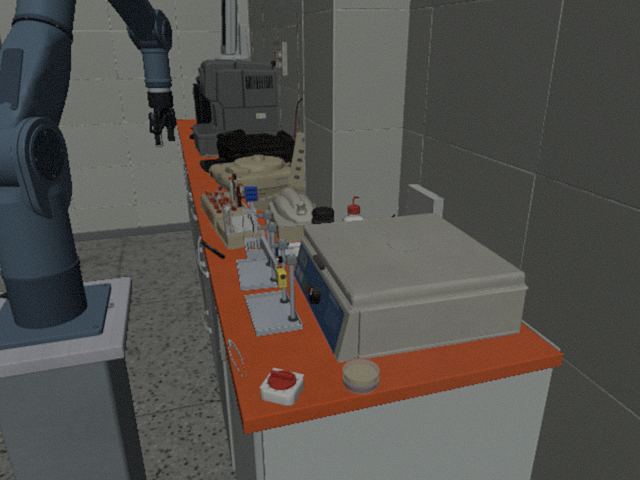

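View pics/top0.png

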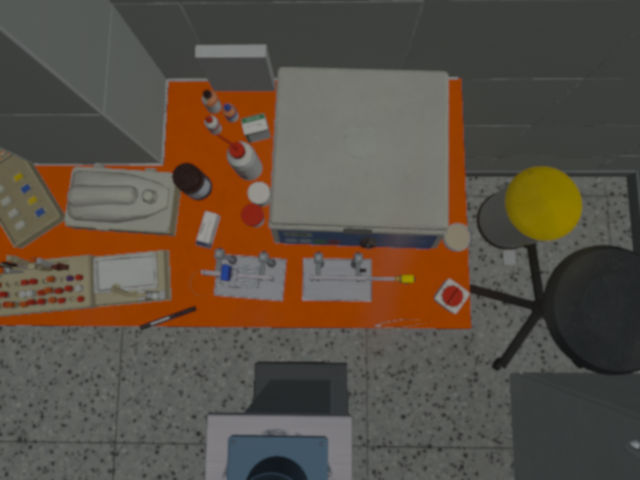

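The side view shows the rails end-on, with the yellow block at about (281,277) and the blue grip at about (251,192). In the top view the blue grip is at (226,272), the yellow block at (407,279), and the timer at (452,295). I'll zoom in next.

```bash
cat > h.py <<'E'
import numpy as np,cv2
def ray(c,u,v):
    R,t=c["R"],c["t"]; d=R.T@np.array([(u-c["cx"])/c["fx"],(v-c["cy"])/c["fy"],1.]); return -R.T@t,d
def onz(c,u,v,z):
    o,d=ray(c,u,v); return o+d*(z-o[2])/d[2]
def tri(c1,p1,c2,p2):
    o1,d1=ray(c1,*p1);o2,d2=ray(c2,*p2)
    s=np.linalg.lstsq(np.c_[d1,-d2],o2-o1,rcond=None)[0]; a=o1+s[0]*d1;b=o2+s[1]*d2
    return (a+b)/2,np.linalg.norm(a-b)
def mask(c,lo,hi,roi):
    m=cv2.inRange(cv2.cvtColor(c["color"],cv2.COLOR_RGB2HSV),lo,hi); k=np.zeros_like(m);x0,y0,x1,y1=roi;k[y0:y1,x0:x1]=m[y0:y1,x0:x1]
    return k
def blob(m):
    n,l,s,ce=cv2.connectedComponentsWithStats(m);i=1+np.argmax(s[1:,4]);return ce[i],s[i]
E
python3 - <<'E'
import numpy as np,cv2
from h import *
T=dict(np.load("top0.npz"));S=dict(np.load("side0.npz"))
B=((100,120,40),(130,255,255));Y=((20,140,100),(35,255,255))
for nm,rg,rt,rs in(("blue",B,(210,255,245,290),(240,180,262,205)),("yel",Y,(395,268,420,290),(268,260,295,295))):
    bt,st=blob(mask(T,*rg,rt));bs,ss=blob(mask(S,*rg,rs));print(nm,bt,st,bs,ss,tri(T,bt,S,bs))
    ys,xs=np.nonzero(mask(T,*rg,rt)); d=[T["depth"][y,x] for y,x in zip(ys,xs)]; print(np.percentile(d,[5,50,95]))
    print([np.round(onz(T,*bt,z),3).tolist() for z in(.16,.207,.225)])
a=T["color"][240:310,190:430,::-1];a=cv2.resize(a,None,fx=3.3,fy=3.3,interpolation=cv2.INTER_CUBIC)
b=S["color"][175:345,205:315,::-1];b=cv2.resize(b,None,fx=3.5,fy=3.5,interpolation=cv2.INTER_CUBIC)
cv2.imwrite("pics/topc.png",np.clip(a*1.6,0,255).astype(np.uint8));cv2.imwrite("pics/sidec.png",np.clip(b*1.6,0,255).astype(np.uint8))
E
```

```text
blue [225.10344828 272.18965517] [221 265   9  15 116] [250.66871166 193.39877301] [245 187  12  14 163] (array([0.45036774, 0.08359833, 0.20868326]), np.float64(0.0026860315895350945))
[0.89930029 0.90382728 0.91781829]
[[0.455, 0.094, 0.16], [0.452, 0.084, 0.207], [0.451, 0.08, 0.225]]
yel [406.8490566 278.5      ] [400 275  14   8 106] [281.27642276 276.84552846] [276 268  11  20 123] (array([ 0.44357292, -0.26516171,  0.15328134]), np.float64(0.001682387265064758))
[0.94983758 0.95305222 0.95710367]
[[0.444, -0.264, 0.16], [0.442, -0.257, 0.207], [0.441, -0.254, 0.225]]
```

View pics/topc.png

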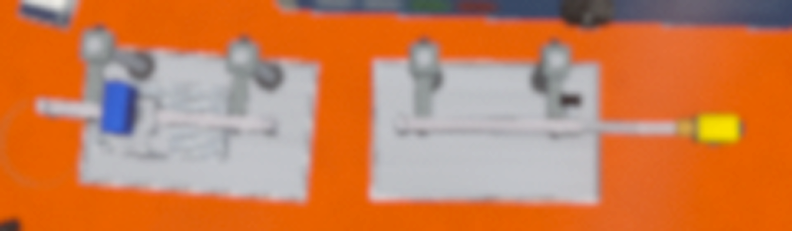

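View pics/sidec.png

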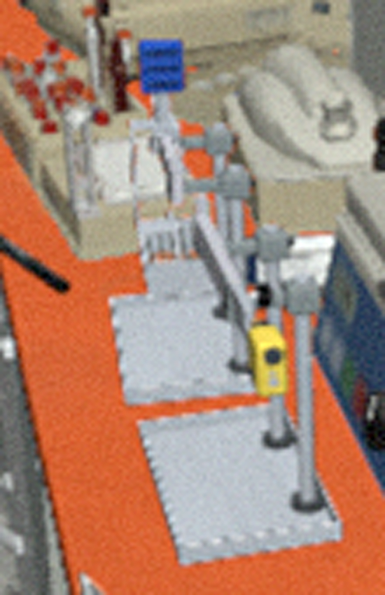

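The crops show both rails: drip from (38,103) to (273,127), drying bar from (398,124) to (578,127), then the tail, brass plunger and yellow block at (697–740,129). Next I'll fit the rails from depth.

Run:
```python
import numpy as np,cv2
from h import *
T=dict(np.load("top0.npz"))
v,u=np.mgrid[0:480,0:640];d=T["depth"].astype(float)
P=np.stack([(u-T["cx"])/T["fx"]*d,(v-T["cy"])/T["fy"]*d,d],-1);W=(P-T["t"])@T["R"]
W[d==0]=np.nan
def sel(y0,y1,z0,z1,x0=.41,x1=.49):
    m=(W[...,1]>y0)&(W[...,1]<y1)&(W[...,2]>z0)&(W[...,2]<z1)&(W[...,0]>x0)&(W[...,0]<x1);return W[m]
for nm,a,b in(("drip L",.105,.14),("drip R",-.01,.06),("drip all",-.02,.15),("dry bar",-.17,-.05),("tail",-.24,-.18),("block",-.29,-.25)):
    p=sel(a,b,.148,.185,.42,.475)
    if nm=="drip all": p=p[(p[:,1]<.06)|(p[:,1]>.105)]
    vx,vy,x0,y0=cv2.fitLine(p[:,:2].astype(np.float32),cv2.DIST_HUBER,0,.001,.001).ravel()
    r=(p[:,:2]-[x0,y0])@[-vy,vx]
    print(nm,len(p),"line x=%.4f at y=%.4f slope dx/dy %.4f"%(x0,y0,vx/vy),"z med %.4f"%np.median(p[:,2]),"y %.4f..%.4f"%(p[:,1].min(),p[:,1].max()),"res %.4f"%r.std())
p=sel(.06,.11,.2,.24);print("grip top",len(p),p.mean(0),p.min(0),p.max(0))
r=cv2.minAreaRect(p[:,:2].astype(np.float32)*1000);print(r)
p=sel(.06,.11,.215,.235);print(np.median(p,0))
q=sel(-.4,.2,.05,.6,.46,.8); 
for lo in(-.4,-.3,-.2,-.1,0,.1):
    k=q[(q[:,1]>lo)&(q[:,1]<lo+.1)&(q[:,2]>.18)]; print(lo, k[:,0].min() if len(k) else None, k[:,2].max() if len(k) else None)
for uv in((38,103),(273,127),(398,124),(578,127),(678,128),(697,129),(740,129)):
    print(uv,np.round(onz(T,190+uv[0]/3.3,240+uv[1]/3.3,.165),4))
```

```text
drip L 83 line x=0.4547 at y=0.1231 slope dx/dy 0.0576 z med 0.1615 y 0.1055..0.1388 res 0.0032
drip R 134 line x=0.4474 at y=0.0293 slope dx/dy 0.0812 z med 0.1615 y 0.0003..0.0597 res 0.0024
drip all 217 line x=0.4502 at y=0.0652 slope dx/dy 0.0786 z med 0.1615 y 0.0003..0.1388 res 0.0028
dry bar 229 line x=0.4467 at y=-0.1036 slope dx/dy 0.0104 z med 0.1612 y -0.1687..-0.0748 res 0.0042
tail 112 line x=0.4459 at y=-0.2127 slope dx/dy 0.0335 z med 0.1587 y -0.2391..-0.1802 res 0.0045
block 123 line x=0.4445 at y=-0.2632 slope dx/dy -0.0725 z med 0.1650 y -0.2778..-0.2501 res 0.0048
grip top 164 [0.45115742 0.08094257 0.22176694] [0.43662839 0.07484164 0.20070359] [0.46597964 0.09007362 0.23087412]
((451.5462646484375, 82.8731689453125), (14.886799812316895, 29.478763580322266), 85.3226318359375)
[0.45105982 0.08149569 0.22551376]
-0.4 None None
-0.3 None None
-0.2 None None
-0.1 None None
0 0.4600933497265649 0.23041999669671467
0.1 None None
(38, 103) [0.4562 0.1397 0.165 ]
(273, 127) [ 0.4426 -0.0015  0.165 ]
(398, 124) [ 0.4447 -0.0758  0.165 ]
(578, 127) [ 0.4434 -0.1824  0.165 ]
(678, 128) [ 0.4431 -0.2414  0.165 ]
(697, 129) [ 0.4426 -0.2525  0.165 ]
(740, 129) [ 0.4427 -0.2778  0.165 ]
```

```bash
cat >> h.py <<'E'
def Rt(yaw):
    c,s=np.cos(yaw),np.sin(yaw); return np.array([[c,-s,0],[s,c,0],[0,0,1]])@np.diag([-1.,1,-1])
def barfit(c,u0,u1,v0,v1,z):
    hsv=cv2.cvtColor(c["color"],cv2.COLOR_RGB2HSV); g=cv2.cvtColor(c["color"],cv2.COLOR_RGB2GRAY).astype(float); Q=[]
    for u in range(u0,u1):
        col=g[v0:v1,u]; w=np.clip(col-np.median(col)-8,0,None)
        k=np.argmax(w); a=max(0,k-3); ww=w[a:k+4]
        if ww.sum()>10: Q.append(onz(c,u,v0+a+(ww*np.arange(len(ww))).sum()/ww.sum(),z)[:2])
    Q=np.array(Q,np.float32); vx,vy,x0,y0=cv2.fitLine(Q,cv2.DIST_HUBER,0,.001,.001).ravel()
    return x0,y0,vx/vy,np.median(abs((Q-[x0,y0])@np.array([-vy,vx]))),len(Q)
E
python3 - <<'E'
from station import robot
from h import *
T=dict(np.load("top0.npz"))
print("drip",barfit(T,241,268,268,282,.16)); print("dripL",barfit(T,204,218,264,278,.16)); print("dry",barfit(T,314,364,272,284,.16))
g=cv2.cvtColor(T["color"],cv2.COLOR_RGB2GRAY)
for u in (250,335,355): print(u,g[266:290,u])
R=Rt(np.radians(-4.7))
robot.move_pose([.451,.0825,.28],R)
robot.servo_line([.451,.0825,.19],speed=.12)
s=robot.read_state();print(s["time_s"],s["eef_pos"],s["force"],np.round(s["qpos"]))
c=read_camera=None
E
```

```text
drip (np.float32(0.44658267), np.float32(0.022399222), np.float32(0.14256898), np.float32(0.00013214207), 7)
dripL (np.float32(0.45437494), np.float32(0.123795874), np.float32(0.0987467), np.float32(7.15605e-05), 14)
dry (np.float32(0.4453963), np.float32(-0.16876557), np.float32(0.13279963), np.float32(6.837645e-05), 3)
250 [120 118 115 112 115 119 118 112 116 122 123 120 116 115 116 118 121 118
 115 118 118 116 117 120]
335 [121 121 119 119 120 120 121 121 119 117 118 119 115 108 111 118 121 121
 120 121 122 121 121 121]
355 [ 69  73  86  98 104 105 105 105 104 106 115 121 119 111 106 110 116 119
 120 121 123 122 122 122]
2.9667 [0.45149682 0.08268742 0.19052053] [ 0.01658736 -0.30603541  1.58264245] [-28.  16.  14. 119.  -5.  46.  74.]
```

Run:
```python
from h import *
T=dict(np.load("top0.npz"))
print("tail",barfit(T,374,394,272,286,.1585))
g=cv2.cvtColor(T["color"],cv2.COLOR_RGB2GRAY)
def f(u0,u1,v0,v1):
    d=T["depth"].astype(float);Q=[]
    for u in range(u0,u1):
        rows=[v for v in range(v0,v1) if .15<(lambda P:(T["R"].T@(P-T["t"]))[2])(d[v,u]*np.array([(u-T["cx"])/T["fx"],(v-T["cy"])/T["fy"],1]))<.185]
        if rows: q=onz(T,u,np.mean(rows),.16); Q.append([q[0],q[1],len(rows)])
    return np.array(Q)
for n,a in(("dripL",(204,217,262,280)),("dripR",(246,257,266,284)),("dripRR",(266,272,268,286)),("dryL",(311,316,270,286)),("dry",(325,352,270,286)),("tail",(370,394,270,286)),("block",(401,413,268,290))):
    q=f(*a);print(n,np.round(q.mean(0),4),np.round(np.polyfit(q[:,1],q[:,0],1),4),"std %.4f"%q[:,0].std())
for u in (375,380,385,390): print(u,g[272:287,u])
```

```text
tail (np.float32(0.44440553), np.float32(-0.22373445), np.float32(-0.008536026), np.float32(2.1944768e-05), 20)
dripL [0.4547 0.124  4.3077] [0.0827 0.4444] std 0.0007
dripR [0.4484 0.0423 4.2727] [0.0586 0.4459] std 0.0005
dripRR [0.446  0.0075 4.6667] [0.1089 0.4452] std 0.0005
dryL [ 0.4465 -0.0803  4.6   ] [0.0951 0.4542] std 0.0005
dry [ 0.4458 -0.1295  4.4815] [0.0231 0.4488] std 0.0004
tail [ 0.4448 -0.2148  2.9583] [-0.0062  0.4435] std 0.0002
block [ 0.4449 -0.2636  8.75  ] [-0.0239  0.4386] std 0.0003
375 [ 83  82  82  83  91 102 109 105  95  88  83  82  82  82  82]
380 [ 84  83  83  85  93 104 110 106  97  87  84  84  84  84  84]
385 [ 84  84  84  86  96 110 117 115 104  91  84  83  83  83  84]
390 [ 84  83  84  86  96 110 116 114 103  91  83  83  82  82  83]
```

```bash
cat > st.py <<'E'
from station import robot,read_camera,order
from h import *
def st(l=""):
    s=robot.read_state();print(l,"t%.2f"%s["time_s"],np.round(s["eef_pos"],4),"F",np.round(s["force"],2),"M",np.round(s["torque"],2),"w%.4f"%s["grip_width"],"g%.1f"%s["gripper_force"]);return s
E
python3 - <<'E'
from st import *
robot.close_gripper(40); s=st("closed")
x,y,z=s["eef_pos"]; 
stop=robot.servo_line([x,y,z+.004],speed=.02); st("up4")
robot.servo_line([x,y,z+.032],speed=.05); robot.dwell(.15); st("up")
for n in("top","side"):
    c=read_camera(n);np.savez(n+"1.npz",**c)
    a=c["color"][:,:,::-1]; a=a[230:310,190:390] if n=="top" else a[150:320,195:315]
    cv2.imwrite(f"pics/{n}1.png",np.clip(cv2.resize(a,None,fx=3.4,fy=3.4,interpolation=cv2.INTER_CUBIC)*1.5,0,255))
E
```

```text
closed t3.62 [0.4511 0.0826 0.1902] F [-0.47 -0.79  3.47] M [0.03 0.23 0.03] w0.0137 g40.4
up4 t3.98 [0.451  0.0825 0.1941] F [-0.21 -0.47 -1.51] M [0.05 0.07 0.01] w0.0135 g39.6
up t4.83 [0.4508 0.0825 0.2219] F [ 0.53 -0.58 -2.53] M [ 0.    0.02 -0.03] w0.0134 g39.6[ WARN:0@3.286] global loadsave.cpp:1063 imwrite_ Unsupported depth image for selected encoder is fallbacked to CV_8U.
```

View pics/side1.png

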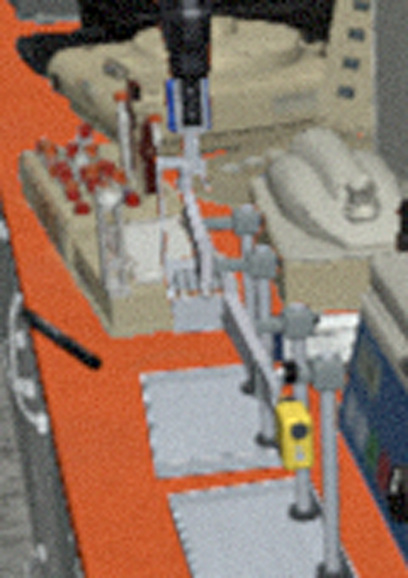

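The side view shows the carrier held upright, with the hook clear above the stop. Now I'll carry it across to the drying bar.

Run:
```python
from st import *
yw=lambda d:Rt(np.radians(d))
robot.servo_line([.4457,.012,.222],speed=.08,ori=yw(-4.4)); 
robot.servo_line([.4460,-.085,.222],speed=.07,ori=yw(-.6)); st("gap")
robot.servo_line([.4456,-.128,.222],speed=.07); st("over")
robot.servo_line([.4456,-.128,.197],speed=.04,threshold=3); st("low")
h=robot.servo_line([.4456,-.128,.187],speed=.012,threshold=1.5); st("hit %s"%h)
```

```text
gap t7.50 [ 0.446  -0.0845  0.222 ] F [-0.54 -0.08 -3.33] M [0.03 0.04 0.03] w0.0134 g39.6
over t8.27 [ 0.4456 -0.1276  0.2219] F [-0.18  0.39 -2.74] M [ 0.09 -0.04  0.  ] w0.0136 g39.6
low t9.04 [ 0.4457 -0.1281  0.1971] F [ 0.74  0.42 -2.46] M [ 0.05 -0.04  0.  ] w0.0137 g39.6
hit True t9.63 [ 0.4456 -0.128   0.1902] F [-0.58  0.45  4.1 ] M [0.01 0.05 0.04] w0.0137 g40.7
```

Run:
```python
from st import *
robot.dwell(.3); s=st("rest")
y=-.128;z=.1908
robot.servo_line([.4456,y,z],speed=.01); st("up.6")
a=robot.servo_line([.4506,y,z],speed=.01,threshold=1.5); s1=st("+x %s"%a)
robot.servo_line([.4456,y,z],speed=.02)
b=robot.servo_line([.4406,y,z],speed=.01,threshold=1.5); s2=st("-x %s"%b)
m=(s1["eef_pos"][0]+s2["eef_pos"][0])/2;print(m)
robot.servo_line([m if a and b else .4456,y,z],speed=.02); st("mid")
```

```text
rest t9.93 [ 0.4456 -0.128   0.1902] F [ 0.44 -1.44  5.61] M [-0.01  0.02 -0.01] w0.0137 g40.7
up.6 t10.25 [ 0.4451 -0.1279  0.1904] F [-0.01 -0.65 -2.21] M [-0.02  0.01  0.  ] w0.0136 g39.7
+x True t10.62 [ 0.4475 -0.1279  0.1902] F [ 0.02 -0.1   3.52] M [-0.05  0.07  0.02] w0.0137 g40.6
-x True t11.19 [ 0.4437 -0.1279  0.1904] F [ 2.52 -0.33 -1.13] M [-0.11 -0.61 -0.03] w0.0133 g39.8
0.4455738117639302
mid t11.48 [ 0.4452 -0.1279  0.1905] F [ 0.05 -0.09 -3.1 ] M [-0.04  0.02  0.  ] w0.0135 g39.7
```

Run:
```python
from st import *
robot.servo_line([.4456,-.128,.1915],speed=.02)
h=robot.servo_line([.4449,-.212,.1915],speed=.05,threshold=4); st("slid %s"%h)
if not h:
    h=robot.servo_line([.4449,-.212,.1855],speed=.01,threshold=1.5); s=st("tail %s"%h)
    z=s["eef_pos"][2]+.0006
    robot.servo_line([.4449,-.212,z],speed=.01); st("up")
    h=robot.servo_line([.4447,-.240,z],speed=.012,threshold=1.8); st("plunger %s"%h)
```

```text
slid False t13.57 [ 0.4449 -0.2117  0.1915] F [ 0.   -0.42 -3.69] M [ 0.03 -0.03 -0.01] w0.0132 g39.7
tail True t13.97 [ 0.445  -0.212   0.1886] F [-0.31 -0.7   3.81] M [0.07 0.09 0.01] w0.0132 g40.7
up t14.28 [ 0.4446 -0.2119  0.1889] F [-0.74  0.32 -2.59] M [ 0.01 -0.01  0.04] w0.0136 g39.6
plunger True t15.66 [ 0.4444 -0.2276  0.1886] F [0.25 1.87 0.48] M [ 0.24 -0.18  0.02] w0.0134 g40.0
```

Run:
```python
from st import *
h=robot.servo_line([.4446,-.2346,.1892],speed=.015,threshold=9); st("pushed %s"%h)
h=robot.servo_line([.4446,-.2346,.1835],speed=.012,threshold=5); st("down1 %s"%h)
if not h:
    h=robot.servo_line([.4446,-.2346,.1790],speed=.008,threshold=3); st("down2 %s"%h)
```

```text
pushed False t16.28 [ 0.4443 -0.2338  0.1887] F [ 2.54  5.1  -3.91] M [ 1.34 -0.38 -0.  ] w0.0133 g39.4
down1 False t16.91 [ 0.4443 -0.234   0.1833] F [ 0.55  5.78 -1.61] M [ 1.23 -0.2  -0.01] w0.0135 g40.1
down2 True t17.33 [ 0.4443 -0.2339  0.1806] F [-1.2   0.59  5.4 ] M [0.1  0.14 0.03] w0.0140 g40.8
```

Run:
```python
from st import *
robot.open_jaws(); s=st("open"); x,y,z=s["eef_pos"]
robot.servo_line([x,y,z+.12],speed=.08); robot.servo_line([.47,.12,.30],speed=.2); robot.dwell(.3); st("away")
C={n:read_camera(n) for n in("top","side")}
for n,c in C.items():
    a=c["color"][:,:,::-1]; a=a[230:310,300:440] if n=="top" else a[210:340,215:345]
    cv2.imwrite(f"pics/{n}2.png",np.clip(cv2.resize(a,None,fx=4,fy=4,interpolation=cv2.INTER_CUBIC)*1.5,0,255).astype(np.uint8))
B=((100,120,40),(130,255,255))
bt,s1=blob(mask(C["top"],*B,(370,255,410,295)));bs,s2=blob(mask(C["side"],*B,(255,220,300,270)));print(bt,s1,bs,s2,tri(C["top"],bt,C["side"],bs))
```

```text
open t18.02 [ 0.444  -0.2322  0.1797] F [-0.18 -0.05 -0.06] M [-0.01 -0.   -0.09] w0.0854 g0.0
away t21.89 [0.47   0.1197 0.3   ] F [-0.84 -0.2  -0.21] M [ 0.04 -0.01 -0.03] w0.0852 g0.0
[394.03030303 277.63636364] [393 272   3  12  33] [276.30645161 246.08064516] [268 236  17  21 310] (array([ 0.44278401, -0.23396063,  0.20021977]), np.float64(0.001293324035630837))
```

View pics/side2.png

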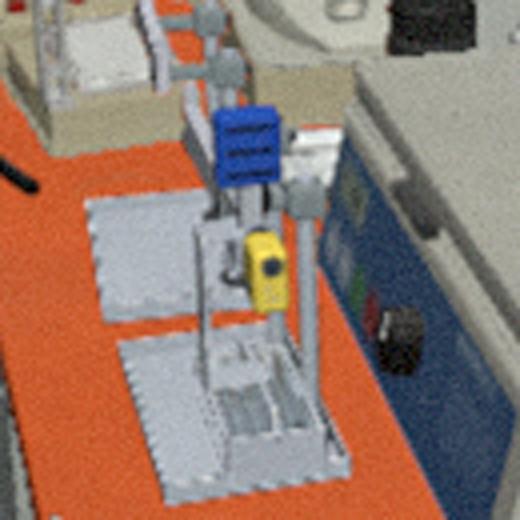

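View pics/top2.png

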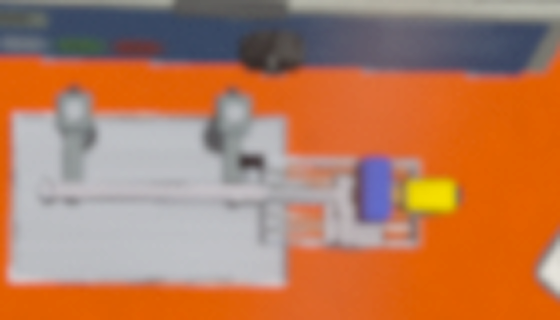

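Both views show the carrier hanging upright next to the yellow block. The grip measures about 9 mm lower than it did on the drip rail, so the hook is home in the notch.

```bash
python3 -c "
from station import order
print(order.sign_off())"
```

```text
the job is handed in; nothing more can be done
None
```

The carrier now hangs plumb on the drying rail, its hook fully down in the tail notch against the plunger. I released it, moved the arm clear and handed the job in at about 22 s; the hand-in gave no verdict.

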